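Set out the deck for a dosing run

TASK

Set out the deck for a dosing run: lay the white sample plate centred and square on the black light panel, and put the dark lid squarely on top of the plate. Stand the open beaker beside the panel, centred on the panel's side that faces the pump, with a gap of about 30 mm to the panel, and stand the capped bottle directly in front of the pump, centred on the front face, with a gap of about 30 mm to that face. Keep the bottle and the beaker upright all the while, and leave the upright syringe cartridge where it stands.

Things in the scene. Friction and masses are not known exactly. Their poses are not given: they have to be found in the camera images.
- panel: Light panel, fixed: low black box, 84 mm (x, front to back) by 110 mm (y) by 24 mm high, white rectangle 58 x 90 mm centred on top, two grey dots at the top's front edge. Origin: centre of its underside, on the table. x points from front to back, y to its left seen from the robot; the front faces the robot within 12 degrees. Its sides are at y = +55 and -55 mm; the pump may be on either side.
- pump: Pump, fixed: white box 80 x 80 mm, 70 mm high, dark square and aluminium disc on top, a short steel nozzle (8 mm across, up to 72 mm high) at the middle of the top's front edge. Origin: centre of its underside, on the table. x points from front to back, y to its left seen from the robot, z up; the front face, at x = -40 mm, faces the robot within 12 degrees.
- plate_c (a point): Sample plate, loose: flat white plastic block 54 mm (x) by 80 mm (y), 18 mm high, with 2 x 4 dark round wells marked on top; 50 to 85 g. The point is its centre, 9 mm above its underside; z up. Either way round (half a turn) will do. Starts flat on the table.
- lid_c (a point): Plate lid, loose: dark grey slab 56 mm (x) by 82 mm (y), 6 mm thick, flat underneath, with a grip ridge centred on top: 12 mm thick (x), 50 mm long (y), from 6 to 28 mm above the underside; 50 g. The point is its centre, 14 mm above the underside; z up. It just rests on the plate; either way round will do. Starts flat on the table.
- bottle_c (a point): Capped bottle, loose: an upright round amber glass bottle, 50 mm across up to 56 mm high, then narrowing to a blue screw cap 36 mm across from 70 to 94 mm above the underside (94 mm is the total height); 130 to 250 g. The point is on its axis, 47 mm above its underside; z is up.
- beaker_c (a point): Beaker, loose: an open upright round white plastic beaker, straight sides, 50 mm across outside, 60 mm high, wall 3 mm; 50 to 100 g. The point is on its axis, 30 mm above its underside; z is up.
- stand_c (a point): Syringe cartridge, loose, to be left alone: a clear upright barrel 20 mm across with a black stopper 24 mm across, on a round steel foot 48 mm across and 10 mm thick; 62 mm high in all. The point is on its axis, 31 mm above its underside; z is up.
Not all that is in view belongs to the job. Of the things like the panel, leave any that is red, turquoise or yellow; of the rest the larger one is meant.

How it is judged:
At the end, for the whole second after the job is handed in: Plate flat on panel, centred to 10 mm, square to 10 deg; lid flat on plate, centred to 8 mm, square to 10 deg; beaker by the panel's pump-facing side and bottle before the pump's front, upright on the table, gaps 15-45 mm, centred to 15 mm; cartridge upright within 20 mm; all released, at rest (x of plate_c in the frame of panel between -0.01 and 0.01 m and y of plate_c in the frame of panel between -0.01 and 0.01 m and z of plate_c in the frame of panel between 0.029 and 0.037 m and angle between each of plate_c, lid_c, beaker_c, bottle_c, stand_c's own z axis and vertical below 0.1 rad and angle between the x axis of plate_c and the x axis of panel, either way round below 0.17 rad and x of lid_c in the frame of plate_c between -0.008 and 0.008 m and y of lid_c in the frame of plate_c between -0.008 and 0.008 m and z of lid_c in the frame of plate_c between 0.019 and 0.027 m and angle between the x axis of lid_c and the x axis of plate_c, either way round below 0.17 rad and x of beaker_c in the frame of panel between -0.015 and 0.015 m and ((y of pump in the frame of panel above 0 m and y of beaker_c in the frame of panel between 0.095 and 0.125 m) or (y of pump in the frame of panel below 0 m and y of beaker_c in the frame of panel between -0.125 and -0.095 m)) and z of beaker_c in the frame of panel between 0.025 and 0.035 m and x of bottle_c in the frame of pump between -0.11 and -0.08 m and y of bottle_c in the frame of pump between -0.015 and 0.015 m and z of bottle_c in the frame of pump between 0.042 and 0.052 m and distance of stand_c from where it was at the start of the episode below 0.02 m); the robot touches nothing.
It fails at once if the bottle or the beaker is tipped (more than about 35 degrees) (angle between any of bottle_c, beaker_c's own z axis and vertical above 0.6 rad).
It fails at once if the syringe cartridge is pushed more than 20 mm from its place or tipped (distance of stand_c from where it was at the start of the episode above 0.02 m or angle between stand_c's own z axis and vertical above 0.4 rad).
It also fails if it takes over 104 s, if anything falls off the work surface, if the arm or the gripper's body presses on something with over 40 N, if the wrist force passes 120 N, or if a joint passes its speed limit or range.

ROBOT

A 6-joint arm with a two-finger parallel gripper is mounted at the origin on the work surface. World frame = base frame: x ahead of the robot, y to its left, z up, the work surface at z = 0. Lengths are in m, angles in rad, forces in N, time in s.
With the tool pointing down it reaches from about 0.325 to 0.85 m from the base axis. Payload 4.4 kg.
Tool frame: the origin (TCP) lies at the very end of the fingers, on their centre line; the grasp point (between the pads) lies 19 mm behind it; z points along the fingers, y is the direction in which the jaws open and shut (so a half turn about z gives the same grasp; the last joint's range is limited). The gripper opens to 94 mm and grips with 3 to 60 N. Pads are 16 mm wide; open, the fingers measure 119 mm over their backs; the gripper's body (75 mm by 177 mm) begins 78 mm behind the grasp point.
Start: joints at [-1.302, 0.207, 1.542, -0, 1.393, -0.15], TCP at [0.234, -0.525, 0.205] pointing down, gripper open.
Joint ranges: [-2.73, 2.73], [-0.86, 2.22], [0.23, 2.46], [-1.11, 4.25], [0.08, 2.63], [-2.82, 2.82]. Speed limits (rad/s): [2.79, 2.79, 3.14, 3.14, 3.14, 3.14].

INTERFACE

Orientations are given as a unit quaternion [w, x, y, z].
In Python, from cell import * gives the robot as it stands.
- The arm moves only by the shell command python3 -m inch 'ROWS' [FORCE]. ROWS is JSON, a list of rows, each a list of 5 numbers: the shift along the world's x, y, z in cm, then the turn about the world's z in rad, then the closure, from 0 (fully open) to 1 (shut). In form: [[tx, ty, tz, twist, jaw], ...]. A call has 1 to 8 rows; each row shifts and turns the commanded pose from where the row before left it; what a row does not reach is not made up. A row lasts 1/12 s, in which the tool goes at most 41.7 mm and 7.16 degrees, less where a joint would pass 70% of its speed; a pose out of reach is approached as far as the arm can. A call is refused whole if a number of a shift passes 4.17 or a number of a turn 0.125, either way. A call with a gripper value outside its range is refused whole. The fingers move at their own pace and stop on an object; FORCE is the grip in N (left out, the last holds). Time passes only in rows, so rows that do not move let the fingers close. It gives the time, the measured TCP pose, the force and the opening at its end, in the units of the state.
- read_state(): the state, without advancing time (a new reading comes with each control period).
- get_image(name): name is "scene" or "top"; returns (picture, depth): 420x560x3 uint8, red, green, blue; 420x560 float32, m along the optical axis (not along the pixel's ray), 0 where there is no reading.
- camera_info(name): a dict with "fx", "fy", "cx", "cy" (pixels), "dist" ([k1, k2, p1, p2, k3] as OpenCV has them; the pictures are not rectified), "rvec" (rotation vector, rad) and "tvec" (3), from world to camera coordinates, as OpenCV has them. Camera axes: x right, y down, z forward; pixel columns grow to the right and rows downward; lengths in m; the calibration is good to about 2 mm. A picture is of the moment at which its call begins. camera_info takes no time and is no camera call.
- hand_in(): hands the job in, once; it reports no verdict.
Trained networks look in the newest picture that a camera, given by its name, has taken for a name from the list of things; names that differ only in an ending like _2 or _b are one class to them, and where a whole thing is asked for, a point or a joint stands for the part that bears it (a point fixed in the world has none). Each returns a list of dicts, best first, with "conf" (0 to 1); they miss things now and then, are a little off and sometimes report something else, mostly with a low value. They report only what shows in the picture. A call takes as long as a camera call. They do not tell look-alikes from the thing itself.
- recognise(camera, thing): "location" ([row, column] in pixels, amid what is visible of it).
The state is a dict: "clock": time; "q": joint angles; "qd": joint speeds; "joint_efforts": joint torques, N m; "tool_pos": TCP position; "tool_rot": TCP orientation; "wrist_force": force on the tool from outside, world axes, zero at the start; "ft_torque": the same for the moment, N m; "opening": finger opening in m.
Only numpy, scipy, OpenCV 4.12 (cv2) and the standard library are available. Lean on these libraries where they do the work, as an engineer would, in place of code of your own. Each camera call takes 0.05 s, during which the arm holds its last target.

## Working session

There is one attempt and no reset: what is moved stays moved. The work goes in short steps, Python scripts to look and compute and a shell command to move; the robot and the scene stay as the last step left them, time stands still between calls to the robot, and variables do not carry over. Pictures are saved under pics/ and viewed, and the job is handed in when it is done.

```bash
ls; mkdir -p pics; python3 - <<'E'
from cell import *
import cv2
for n in ("scene","top"):
    im,d=get_image(n)
    cv2.imwrite(f"pics/{n}0.png",im[:,:,::-1])
    print(n,camera_info(n))
print(read_state())
E
```

```text
pics
scene {'fx': 495.95063558803304, 'fy': 495.95063558803304, 'cx': 272.76037229128553, 'cy': 204.22926954854395, 'dist': array([-0.17897254,  0.        ,  0.        ,  0.        ,  0.        ]), 'rvec': array([ 1.88020843,  1.57266943, -0.65936562]), 'tvec': array([-0.10529835, -0.29381137,  1.53840466])}
top {'fx': 450.08726935203595, 'fy': 450.08726935203595, 'cx': 273.7161829904548, 'cy': 207.3757359243402, 'dist': array([-0.07801955,  0.        ,  0.        ,  0.        ,  0.        ]), 'rvec': array([ 2.21427813, -2.16254432,  0.088425  ]), 'tvec': array([-0.03088779,  0.47042082,  1.22297285])}
{'clock': 0.1, 'q': array([-1.30151854e+00,  2.07339544e-01,  1.54278588e+00, -1.64101333e-05,
        1.39351155e+00, -1.50446754e-01]), 'qd': array([ 3.83028669e-05, -1.98809121e-03, -3.83803009e-03, -1.12441083e-03,
        5.02236261e-04, -5.28405554e-04]), 'joint_efforts': array([-3.49258708e-04, -3.71867430e+01, -2.82294595e+01,  7.01077119e-02,
        3.12737958e-02, -4.54882024e-05]), 'tool_pos': array([ 0.23413514, -0.52437849,  0.20441619]), 'tool_rot': array([-1.01987996e-03,  9.78058802e-01,  2.08326509e-01, -6.87573546e-05]), 'wrist_force': array([-0.03802429, -0.22759157,  0.32341691]), 'ft_torque': array([-0.02950881,  0.02111397, -0.02478136]), 'opening': 0.09412641431910544}
```

View pics/scene0.png

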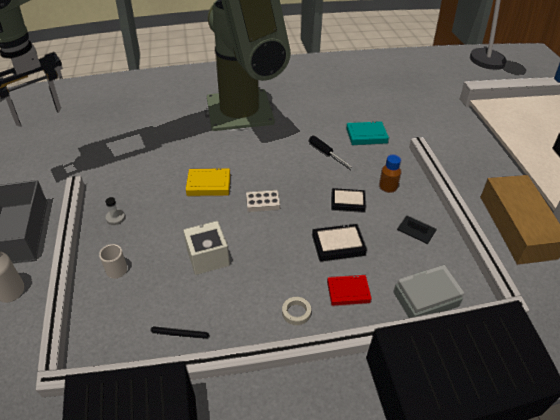

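View pics/top0.png

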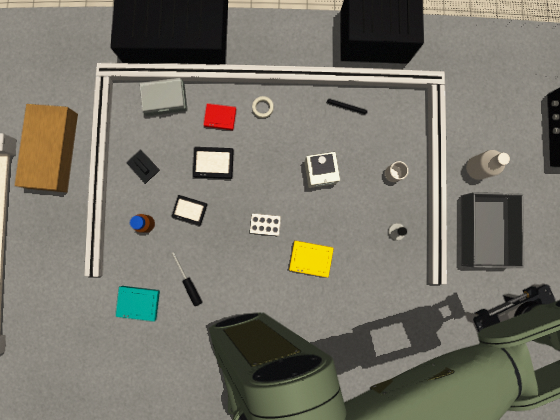

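```bash
cat > h.py <<'E'
from cell import *
import cv2, numpy as np
def cam(n):
    c=camera_info(n); K=np.array([[c['fx'],0,c['cx']],[0,c['fy'],c['cy']],[0,0,1]])
    R=cv2.Rodrigues(np.array(c['rvec']))[0]; return K,np.array(c['dist']),R,np.array(c['tvec'])
def p2w(n,uv,z):
    K,D,R,t=cam(n); uv=np.asarray(uv,float).reshape(-1,1,2)
    p=cv2.undistortPoints(uv,K,D).reshape(-1,2); r=np.c_[p,np.ones(len(p))]@R; o=-R.T@t
    s=(z-o[2])/r[:,2]; return o+r*s[:,None]
def w2p(n,P):
    K,D,R,t=cam(n); return cv2.projectPoints(np.asarray(P,float).reshape(-1,3),R,t,K,D)[0].reshape(-1,2)
def depthw(n,d):
    K,D,R,t=cam(n); h,w=d.shape
    u,v=np.meshgrid(np.arange(w),np.arange(h)); p=cv2.undistortPoints(np.stack([u,v],-1).reshape(-1,1,2).astype(float),K,D).reshape(-1,2)
    X=np.c_[p,np.ones(len(p))]*d.reshape(-1,1); return ((X-t)@R).reshape(h,w,3)
def show(n,path,box=None,f=4):
    im,d=get_image(n)
    if box: im=im[box[0]:box[1],box[2]:box[3]]
    im=cv2.resize(im,None,fx=f,fy=f,interpolation=cv2.INTER_CUBIC); cv2.imwrite(path,im[:,:,::-1])
E
python3 - <<'E'
from h import *
im,d=get_image("top"); W=depthw("top",d)
np.savez("t0.npz",im=im,d=d)
for k in ["panel","pump","plate_c","lid_c","bottle_c","beaker_c","stand_c"]:
    r=recognise("top",k)
    for q in r[:4]:
        a,b=map(int,np.round(q["location"])); print(k,round(q["conf"],2),(a,b),W[a,b].round(3))
cv2.imwrite("pics/tc.png",cv2.resize(im[90:250,110:430],None,fx=2.5,fy=2.5,interpolation=cv2.INTER_CUBIC)[:,:,::-1])
# height map segmentation
m=((W[:,:,2]>0.004)&(d>0)).astype(np.uint8); m[:70]=0;m[330:]=0;m[:,:110]=0;m[:,430:]=0
N,L,S,C=cv2.connectedComponentsWithStats(m)
for i in range(1,N):
    if S[i,4]>40:
        P=W[L==i]; top=np.percentile(P[:,2],95); print(C[i].round(1),S[i,4],"top z",top.round(3),"mean",P[:,:2].mean(0).round(3))
E
```

```text
panel 0.91 (305, 137) [0.195 0.346 0.022]
panel 0.77 (164, 210) [0.586 0.159 0.028]
panel 0.6 (260, 308) [ 0.329 -0.117  0.02 ]
panel 0.56 (117, 220) [0.721 0.137 0.019]
pump 0.66 (168, 320) [ 0.575 -0.14   0.069]
plate_c 0.72 (223, 266) [0.427 0.    0.018]
lid_c 0.71 (165, 144) [0.581 0.346 0.013]
bottle_c 0.91 (225, 143) [0.412 0.321 0.083]
beaker_c 0.74 (172, 395) [ 0.58  -0.36   0.006]
stand_c 0.53 (233, 394) [ 0.408 -0.357  0.006]
[255.5  82.6] 5866 top z 0.051 mean [0.819 0.038]
[262.1 106.6] 241 top z 0.021 mean [0.755 0.02 ]
[347.4 106.2] 180 top z 0.017 mean [ 0.764 -0.222]
[219.4 116. ] 708 top z 0.023 mean [0.724 0.139]
[212.4 162.5] 1236 top z 0.028 mean [0.591 0.152]
[142.3 165.8] 445 top z 0.029 mean [0.579 0.351]
[321.6 169.3] 1026 top z 0.074 mean [ 0.573 -0.145]
[396.2 171.1] 322 top z 0.061 mean [ 0.578 -0.355]
[189. 210.] 710 top z 0.022 mean [0.458 0.214]
[264.7 224.3] 575 top z 0.022 mean [0.424 0.004]
[141.7 223.2] 384 top z 0.095 mean [0.417 0.329]
[397.  231.6] 233 top z 0.064 mean [ 0.412 -0.359]
[310.7 258.8] 1260 top z 0.028 mean [ 0.333 -0.124]
[189.7 286.5] 342 top z 0.027 mean [0.25  0.204]
[137.  303.1] 1301 top z 0.028 mean [0.2   0.346]
[249.  322.6] 934 top z 0.472 mean [0.217 0.028]
```

View pics/tc.png

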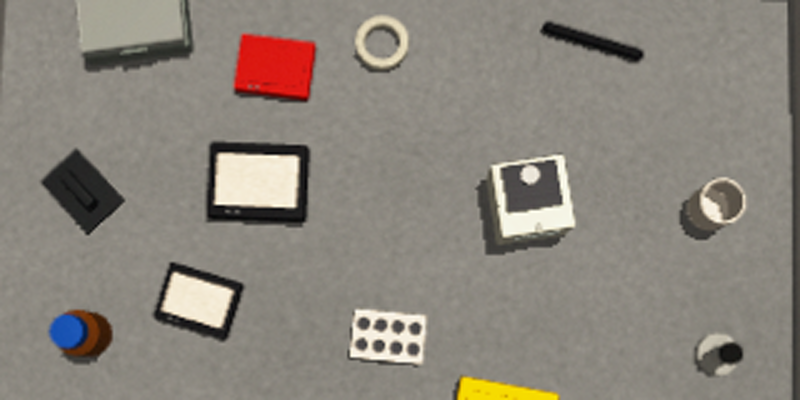

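```bash
cat > meas.py <<'E'
from h import *
def blob(n,im,c,mask,r=28):
    m=np.zeros(mask.shape,np.uint8); v,u=int(c[1]),int(c[0]); m[v-r:v+r,u-r:u+r]=mask[v-r:v+r,u-r:u+r]
    m=cv2.morphologyEx(m,cv2.MORPH_CLOSE,np.ones((3,3),np.uint8))
    N,L,S,C=cv2.connectedComponentsWithStats(m); i=1+np.argmax(S[1:,4]); return (L==i).astype(np.uint8)
def rect(n,m,z):
    # upsample for subpixel contour
    k=8; M=cv2.resize(m*255,None,fx=k,fy=k,interpolation=cv2.INTER_LINEAR); M=(M>127).astype(np.uint8)
    c=max(cv2.findContours(M,cv2.RETR_EXTERNAL,cv2.CHAIN_APPROX_NONE)[0],key=cv2.contourArea).reshape(-1,2)
    P=p2w(n,(c+0.5)/k-0.5,z)[:,:2]; (x,y),(a,b),t=cv2.minAreaRect((P*1000).astype(np.float32))
    hull=cv2.convexHull((P*1000).astype(np.float32)); Mo=cv2.moments(hull)
    if a>b: t+=90   # short side direction
    t=(t+90)%180-90
    if abs(t)>90: t-=180
    return dict(c=(round(x,1),round(y,1)),cm=(round(Mo['m10']/Mo['m00'],1),round(Mo['m01']/Mo['m00'],1)),size=(round(min(a,b),1),round(max(a,b),1)),ang_short_deg=round(t,1))
E
python3 - <<'E'
from meas import *
for n,cs in (("top",dict(panel=(213,163),plate=(265,224),pump=(322,167),lid=(143,166),cap=(137,222),beaker=(398,170))),
             ("scene",dict(panel=(339,241),plate=(263,199),pump=(206,240),lid=(417,229),cap=(392,162),beaker=(113,260)))):
    im,d=get_image(n); im16=im.astype(int); hsv=cv2.cvtColor(im,cv2.COLOR_RGB2HSV)
    white=((hsv[...,2]>185)).astype(np.uint8)
    print(n)
    print(" panel",rect(n,blob(n,im,cs['panel'],white),.024))
    print(" plate",rect(n,blob(n,im,cs['plate'],white),.018))
    print(" pump",rect(n,blob(n,im,cs['pump'],white),.070))
    dark=(hsv[...,2]<62).astype(np.uint8)
    print(" paneldark",rect(n,blob(n,im,cs['panel'],dark),.024))
    print(" lid",rect(n,blob(n,im,cs['lid'],dark),.006))
    blue=((im16[...,2]>im16[...,0]+40)).astype(np.uint8)
    print(" cap",rect(n,blob(n,im,cs['cap'],blue,18),.094 if n=="top" else .082))
E
cat > /dev/null; python3 - <<'E'
from h import *
im,d=get_image("top"); im2,_=get_image("scene")
a=cv2.resize(im[130:270,110:250],(500,500),interpolation=cv2.INTER_CUBIC)
b=cv2.resize(im[140:200,370:430],(250,250),interpolation=cv2.INTER_CUBIC)
c=cv2.resize(im2[235:285,88:138],(250,250),interpolation=cv2.INTER_CUBIC)
cv2.imwrite("pics/cr.png",np.hstack([a,np.vstack([b,c])])[:,:,::-1])
E
```

```text
top
 panel {'c': (593.0, 153.5), 'cm': (593.2, 153.7), 'size': (60.0, 92.1), 'ang_short_deg': -1.0}
 plate {'c': (424.3, 3.6), 'cm': (424.1, 3.3), 'size': (55.2, 82.0), 'ang_short_deg': -4.4}
 pump {'c': (575.9, -147.4), 'cm': (575.8, -147.6), 'size': (80.7, 80.9), 'ang_short_deg': 10.0}
 paneldark {'c': (590.5, 151.4), 'cm': (590.7, 151.4), 'size': (89.4, 111.9), 'ang_short_deg': -0.8}
 lid {'c': (579.3, 351.3), 'cm': (578.6, 351.2), 'size': (56.6, 83.5), 'ang_short_deg': -46.6}
 cap {'c': (419.0, 334.0), 'cm': (418.9, 334.7), 'size': (33.4, 39.2), 'ang_short_deg': 1.5}
scene
 panel {'c': (591.0, 154.5), 'cm': (591.0, 154.3), 'size': (56.8, 91.0), 'ang_short_deg': -0.9}
 plate {'c': (424.3, 4.2), 'cm': (424.2, 3.9), 'size': (55.4, 80.0), 'ang_short_deg': -4.3}
 pump {'c': (575.7, -146.8), 'cm': (575.8, -146.6), 'size': (78.3, 78.4), 'ang_short_deg': 9.6}
 paneldark {'c': (600.7, 151.0), 'cm': (600.7, 150.7), 'size': (100.7, 115.1), 'ang_short_deg': -1.2}
 lid {'c': (581.8, 352.5), 'cm': (581.7, 352.3), 'size': (60.8, 83.1), 'ang_short_deg': -44.9}
 cap {'c': (416.2, 339.5), 'cm': (415.8, 339.1), 'size': (36.1, 65.0), 'ang_short_deg': 64.3}
```

View pics/cr.png

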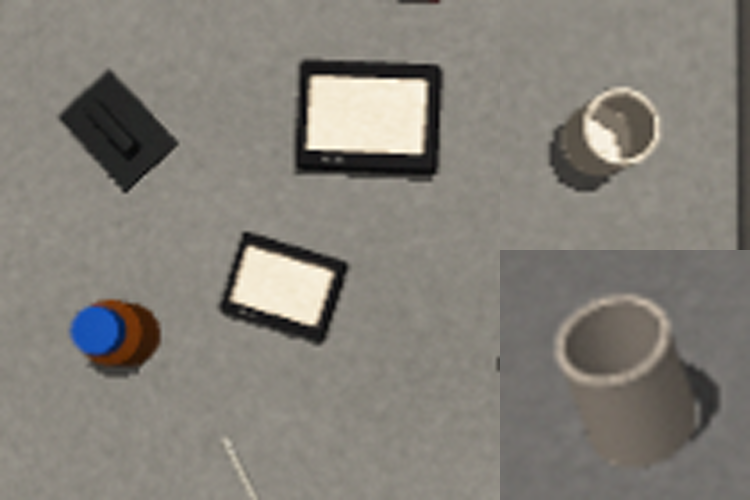

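```bash
python3 - <<'E'
from h import *
for n,u,z in (("top",(399,170.5),.06),("scene",(110.6,253),.06),("top",(137.4,222.4),.094)): print(n,p2w(n,u,z).round(4))
# overlay model check
im,d=get_image("scene")
def circ(x,y,z,r): a=np.linspace(0,6.28,60); return np.c_[x+r*np.cos(a),y+r*np.sin(a),0*a+z]
import sys
for name in("top","scene"):
    im,_=get_image(name); k=3; big=cv2.resize(im,None,fx=k,fy=k,interpolation=cv2.INTER_CUBIC)
    for (x,y,s) in ((.418,.3335,[(0,.025),(.056,.025),(.094,.018)]),(.579,-.357,[(0,.025),(.06,.025)])):
        for z,r in s:
            cv2.polylines(big,[np.int32((w2p(name,circ(x,y,z,r))+.5)*k-.5)],True,(0,255,0),1)
    if name=="top": A=[big[185*k:250*k,110*k:175*k],big[140*k:205*k,365*k:430*k]]
    else: A+=[big[145*k:210*k,358*k:423*k],big[230*k:295*k,80*k:145*k]]
cv2.imwrite("pics/ov.png",cv2.resize(np.vstack([np.hstack(A[:2]),np.hstack(A[2:])]),(590,590))[:,:,::-1])
E
python3 -m inch '[[1.3,3.7,0,0.077,0],[1.3,3.7,0,0.077,0],[1.3,3.7,0,0.077,0],[1.3,3.7,0,0.077,0],[1.3,3.7,0,0.077,0],[1.3,3.7,0,0.077,0],[1.3,3.7,0,0.077,0]]' 20
```

```text
top [[ 0.5758 -0.3554  0.06  ]]
scene [[ 0.5777 -0.3522  0.06  ]]
top [[0.418  0.3328 0.094 ]]
clock: 1.43
tool_pos: [0.3256, -0.2644, 0.2056]
tool_rot: [0.0, 0.887, 0.463, 0.0]
wrist_force: [1.3, -1.2, -0.2]
opening: 0.0941
```

View pics/ov.png

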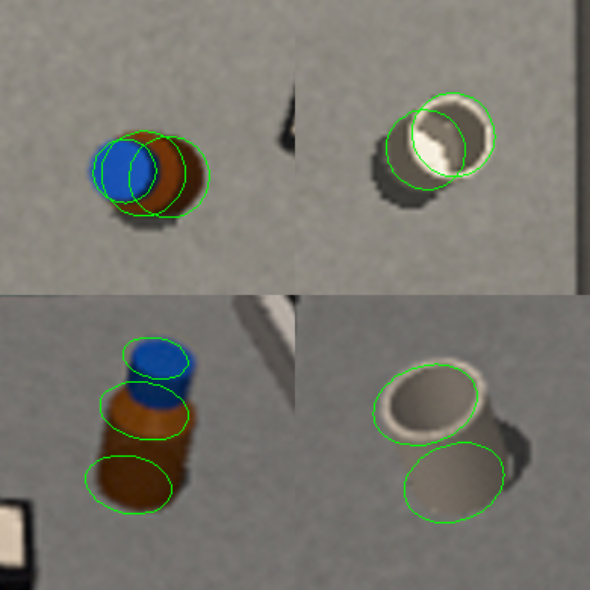

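```bash
python3 -m inch '[[1.41,3.8,-1,0.076,0],[1.41,3.8,-1,0.076,0],[1.41,3.8,-1,0.076,0],[1.41,3.8,-1,0.076,0],[1.41,3.8,-1,0.076,0],[1.41,3.8,-1,0.076,0],[1.41,3.9,-1,0.076,0],[0,0,0,0,0]]' 20
python3 - <<'E'
from h import *
show("top","pics/a1.png",(170,290,200,360),5)
s=read_state(); print(s['tool_pos'],s['tool_rot'],s['wrist_force'])
E
```

```text
clock: 2.1
tool_pos: [0.4233, 0.0061, 0.1343]
tool_rot: [-0.002, 0.731, 0.682, 0.0]
wrist_force: [-1.6, -0.4, 0.5]
opening: 0.0938
[0.42308581 0.00300812 0.13489098] [-1.01300450e-03  7.32280717e-01  6.81001972e-01 -4.89886396e-04] [-0.73116892  0.12939023 -0.72297692]
```

View pics/a1.png

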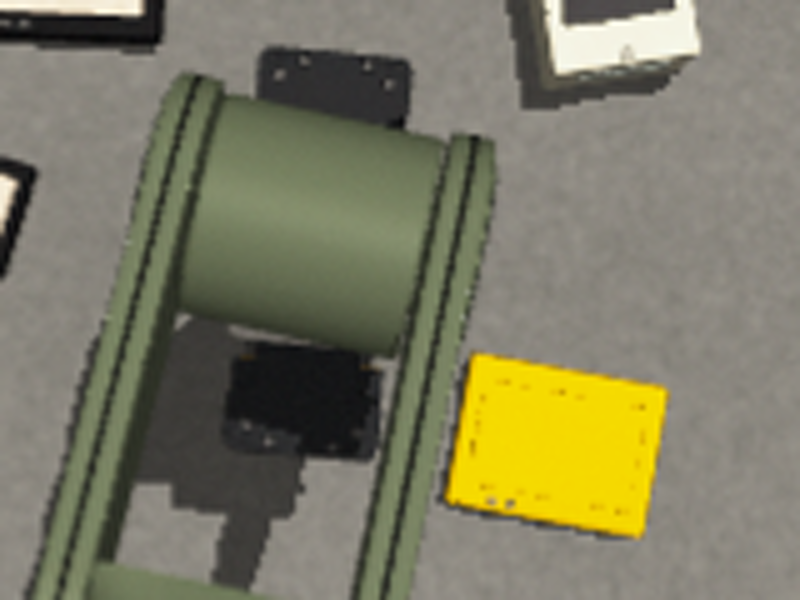

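```bash
python3 -m inch '[[0.1,0,-3.2,0,0],[0,0,-3.2,0,0],[0,0,-3.2,0,0],[0,0,-2.5,0,0],[0,0,-0.9,0,0],[0,0,0,0,0]]' 20
python3 - <<'E'
from h import *
show("scene","pics/a2.png",(150,250,200,340),5)
E
```

```text
clock: 2.65
tool_pos: [0.4223, -0.0012, 0.0041]
tool_rot: [-0.002, 0.736, 0.677, -0.002]
wrist_force: [-0.2, 0.0, 0.6]
opening: 0.0942
```

View pics/a2.png

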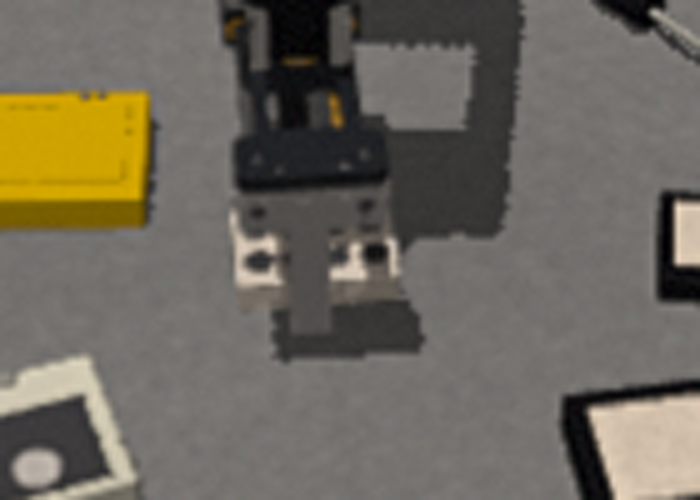

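```bash
python3 -m inch '[[0,0,0,0,0],[0,0,0,0,0]]' 20; python3 -m inch '[[0,0.4,0,0,0],[0,0,0,0,0.4],[0,0,0,0,1],[0,0,0,0,1],[0,0,0,0,1],[0,0,0,0,1],[0,0,0,0,1],[0,0,0,0,1]]' 25
```

```text
clock: 2.87
tool_pos: [0.4266, -0.0013, 0.0077]
tool_rot: [0.002, 0.735, 0.678, 0.001]
wrist_force: [-0.7, 0.1, 0.4]
opening: 0.094
clock: 3.53
tool_pos: [0.4245, 0.0036, 0.0058]
tool_rot: [-0.0, 0.735, 0.678, -0.0]
wrist_force: [-0.6, -0.0, 0.3]
opening: 0.0537
```

```bash
python3 -m inch '[[0,0,2,0,1],[0,0,3,0,1],[2.1,1.9,2,0.01,1],[2.1,1.9,0,0.01,1],[2.1,1.9,0,0.01,1],[2.1,1.9,0,0.01,1],[2.1,1.9,0,0.01,1],[2.1,1.9,0,0.01,1]]' 25
python3 -m inch '[[2.1,1.9,0,0,1],[2.05,1.75,0,0,1],[0,0,0,0,1],[0,0,0,0,1]]'
cat > st.py <<'E'
from h import *
def avg(n=6):
    P=[];A=[];F=[]
    for i in range(n):
        s=read_state(); P.append(s['tool_pos']);q=s['tool_rot'];A.append(2*np.arctan2(q[2],q[1])-np.pi/2);F.append(s['wrist_force']); get_image("top")
    A=(np.array(A)+np.pi/2)%np.pi-np.pi/2
    print("TCP cm",(np.mean(P,0)*100).round(2),"jaw deg",np.degrees(A.mean()).round(2),"F",np.mean(F,0).round(1),"open",round(s['opening'],4),"t",round(s['clock'],1),"q",s['q'].round(2))
E
python3 - <<'E'
from st import *
avg(); show("scene","pics/a3.png",(150,300,240,440),4)
E
```

```text
clock: 4.2
tool_pos: [0.5511, 0.1186, 0.0754]
tool_rot: [-0.0, 0.714, 0.7, -0.0]
wrist_force: [-0.2, -0.9, -0.5]
opening: 0.0533
clock: 4.53
tool_pos: [0.5922, 0.1547, 0.0751]
tool_rot: [-0.0, 0.714, 0.701, -0.0]
wrist_force: [-1.0, 0.5, -0.4]
opening: 0.0537
TCP cm [59.11 15.37  7.52] jaw deg -1.14 F [-0.2  0.2 -0.2] open 0.0538 t 4.8 q [ 0.11  0.41  1.56 -0.    1.17  0.13]
```

View pics/a3.png

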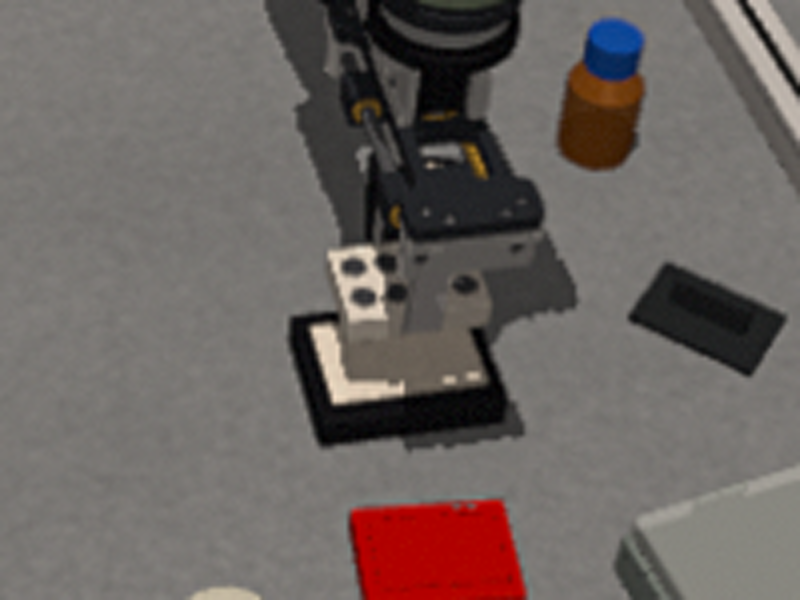

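```bash
python3 -m inch '[[0.1,0,-2,0,1],[0,0,-1.5,0,1],[0,0,-0.7,0,1],[0,0,-0.2,0,1],[0,0,0,0,1],[0,0,0,0,1]]'
python3 - <<'E'
from st import *
avg(); show("scene","pics/a4.png",(150,300,240,440),4)
E
```

```text
clock: 5.38
tool_pos: [0.5936, 0.154, 0.0325]
tool_rot: [0.0, 0.714, 0.7, 0.0]
wrist_force: [0.9, 0.4, -0.8]
opening: 0.0536
TCP cm [59.39 15.41  3.28] jaw deg -1.15 F [0.3 0.2 0.1] open 0.0538 t 5.6 q [0.11 0.47 1.58 0.   1.09 0.13]
```

View pics/a4.png

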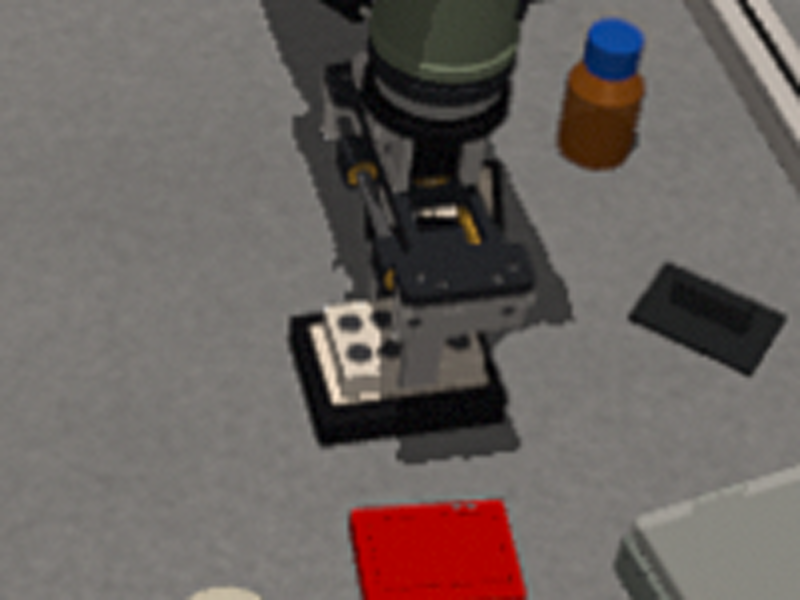

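```bash
python3 -m inch '[[-0.1,0,-0.2,0,1],[0,0,-0.1,0,1],[0,0,0,0,1]]'
python3 - <<'E'
from st import *
avg(4)
E
```

```text
clock: 5.98
tool_pos: [0.5924, 0.1542, 0.0298]
tool_rot: [0.0, 0.714, 0.7, 0.0]
wrist_force: [-1.7, -0.1, 4.7]
opening: 0.0537
TCP cm [59.24 15.41  2.97] jaw deg -1.14 F [-2.  -0.4  5.5] open 0.0538 t 6.1 q [ 0.11  0.47  1.58 -0.    1.09  0.13]
```

```bash
python3 -m inch '[[0,0,0,0,0.4],[0,0,0,0,0],[0,0,0,0,0],[0,0,0,0,0],[0,0,2,0,0],[0,0,3,0,0],[0,0,4,0,0],[0,0,2,0,0]]'
python3 -m inch '[[-0.1,2.8,0,-0.112,0],[-0.2,2.8,0,-0.112,0],[-0.2,2.8,0,-0.112,0],[-0.2,2.8,0,-0.112,0],[-0.2,2.8,0,-0.112,0],[-0.2,2.8,0,-0.112,0],[-0.1,2.9,0,-0.112,0],[0,0,0,0,0]]'
python3 - <<'E'
from meas import *
from st import *
avg(4)
im,d=get_image("top");hsv=cv2.cvtColor(im,cv2.COLOR_RGB2HSV)
cv2.imwrite("pics/a5.png",cv2.resize(im[100:260,100:300],None,fx=4,fy=3.75)[:,:,::-1])
im,d=get_image("scene"); hsv=cv2.cvtColor(im,cv2.COLOR_RGB2HSV)
cv2.imwrite("pics/a5s.png",cv2.resize(im[150:300,290:490],None,fx=4,fy=4)[:,:,::-1])
E
```

```text
clock: 6.85
tool_pos: [0.5941, 0.1544, 0.1429]
tool_rot: [0.002, 0.714, 0.7, 0.002]
wrist_force: [1.4, -1.1, 0.4]
opening: 0.0939
clock: 7.52
tool_pos: [0.5788, 0.3562, 0.1384]
tool_rot: [-0.001, 0.927, 0.375, 0.0]
wrist_force: [0.1, -0.2, 0.2]
opening: 0.0939
TCP cm [57.93 35.31 13.82] jaw deg -45.9 F [ 0.3 -0.4 -0.1] open 0.0941 t 7.7 q [ 0.42  0.48  1.33 -0.    1.34  1.22]
```

View pics/a5.png

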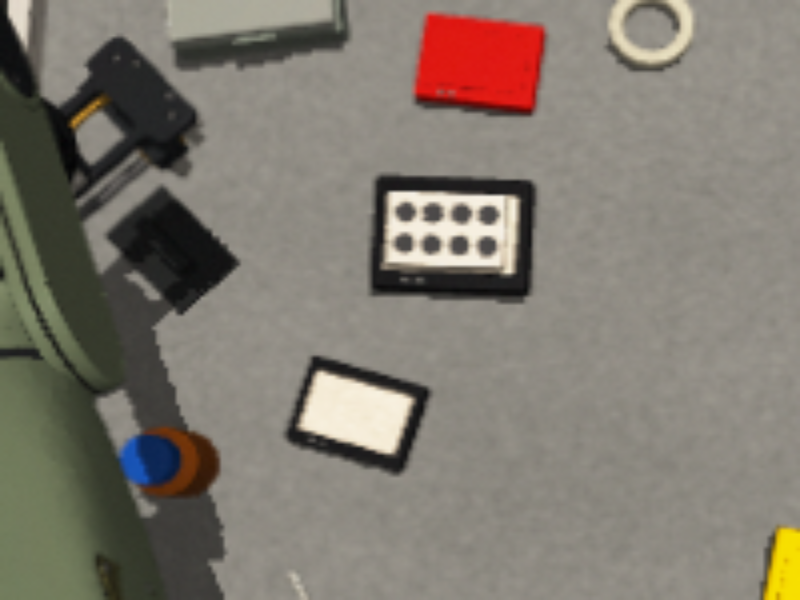

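View pics/a5s.png

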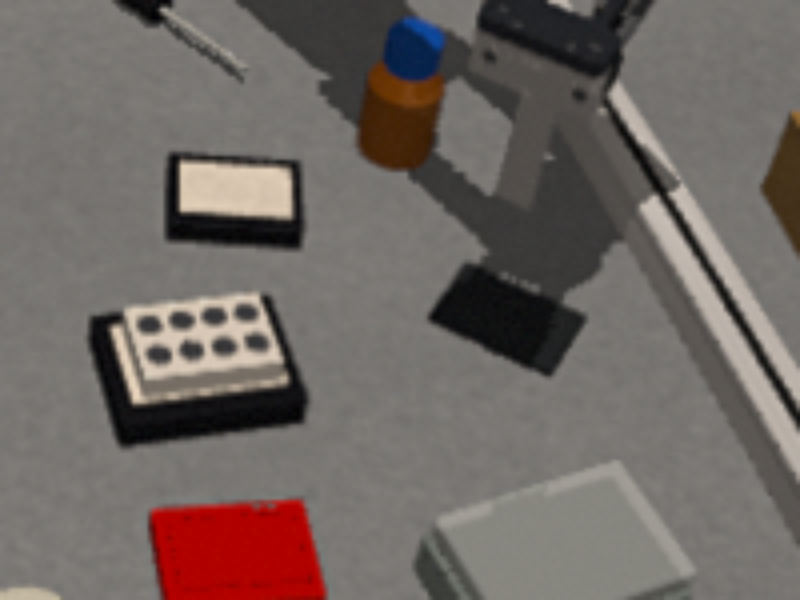

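```bash
cat > wells.py <<'E'
from h import *
for n,(v0,v1,u0,u1) in (("top",(148,170,196,227)),("scene",(222,246,320,362))):
    im,_=get_image(n); g=im[v0:v1,u0:u1].mean(2).astype(np.float32)
    k=6; G=cv2.resize(g,None,fx=k,fy=k,interpolation=cv2.INTER_CUBIC)
    m=(G<140).astype(np.uint8); N,L,S,C=cv2.connectedComponentsWithStats(m)
    c=[C[i] for i in range(1,N) if 200<S[i,4]<1500 and S[i,0]>2 and S[i,1]>2 and S[i,0]+S[i,2]<G.shape[1]-2 and S[i,1]+S[i,3]<G.shape[0]-2]
    c=(np.array(c)+.5)/k-.5+[u0,v0]; P=p2w(n,c,.042)[:,:2]*1000
    w,V=np.linalg.eigh(np.cov(P.T)); a=np.degrees(np.arctan2(V[1,1],V[0,1]))-90
    print(n,len(c),"centre",P.mean(0).round(1),"short ang",round((a+90)%180-90,1),"std",np.sqrt(w).round(1))
E
python3 wells.py
```

```text
top 8 centre [592.7 153.9] short ang -1.0 std [12.3 22.6]
scene 8 centre [591.2 155.3] short ang -0.8 std [12.3 22.7]
```

```bash
python3 -m inch '[[0.1,-0.15,-3.5,0,0],[0,0,-3.5,0,0],[0,0,-3.2,0,0.3],[0,0,-1.8,0,0.4],[0,0,-0.7,0,0.4],[0,0,0,0,0.4],[0,0,0,0,0.4]]' 20
python3 - <<'E'
from st import *
avg(6);  show("scene","pics/a6.png",(180,280,370,480),5)
E
```

```text
clock: 8.5
tool_pos: [0.5819, 0.3494, 0.0127]
tool_rot: [-0.0, 0.927, 0.374, 0.001]
wrist_force: [-0.4, 0.3, 0.4]
opening: 0.0638
TCP cm [58.27 35.01  1.4 ] jaw deg -46.08 F [0.1 0.1 0.5] open 0.0564 t 8.8 q [0.41 0.61 1.4  0.   1.12 1.22]
```

View pics/a6.png

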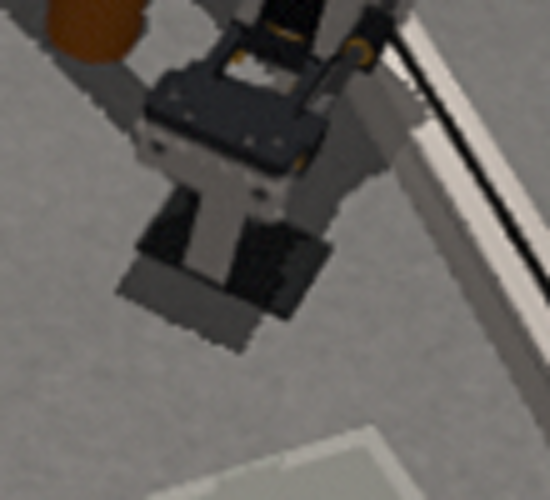

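```bash
python3 -m inch '[[-0.2,0.15,-0.35,0,0.4],[0,0,0,0,0.6],[0,0,0,0,0.8],[0,0,0,0,1],[0,0,0,0,1],[0,0,0,0,1],[0,0,0,0,1],[0,0,0,0,1]]' 20
python3 -m inch '[[0,0,0,0,1],[0,0,0,0,1],[0,0,0,0,1],[0,0,0,0,1]]'
python3 - <<'E'
from st import *
avg(6);  show("scene","pics/a7.png",(180,280,370,480),5)
E
```

```text
clock: 9.52
tool_pos: [0.5791, 0.3511, 0.0083]
tool_rot: [-0.0, 0.927, 0.374, 0.0]
wrist_force: [-0.1, 0.1, 0.3]
opening: 0.0129
clock: 9.85
tool_pos: [0.5791, 0.3511, 0.0083]
tool_rot: [-0.0, 0.927, 0.374, 0.0]
wrist_force: [-0.1, 0.7, 0.2]
opening: 0.0117
TCP cm [57.91 35.11  0.83] jaw deg -46.07 F [-0.1  0.2  0.2] open 0.0118 t 10.1 q [0.42 0.62 1.41 0.   1.12 1.22]
```

View pics/a7.png

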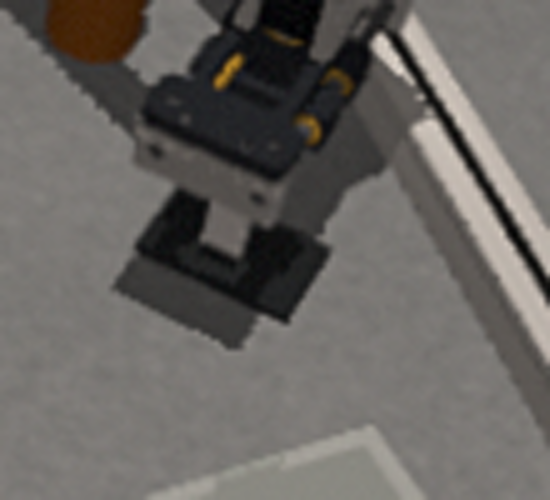

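```bash
python3 -m inch '[[0,0,1.5,0,1],[0,0,3,0,1],[0,0,4,0,1],[0.2,-2.8,0.5,0.112,1],[0.2,-2.8,0,0.112,1],[0.2,-2.8,0,0.112,1],[0.2,-2.8,0,0.112,1],[0.2,-2.8,0,0.112,1]]' 30
python3 -m inch '[[0.2,-2.8,0,0.112,1],[0.1,-2.9,0,0.115,1],[0,0,0,0,1],[0,0,0,0,1]]'
python3 - <<'E'
from st import *
avg(6);  show("scene","pics/a8.png",(150,300,240,440),4)
E
```

```text
clock: 10.87
tool_pos: [0.5893, 0.2099, 0.0998]
tool_rot: [0.0, 0.786, 0.618, 0.001]
wrist_force: [0.8, -0.1, -0.9]
opening: 0.0118
clock: 11.2
tool_pos: [0.5926, 0.1527, 0.0994]
tool_rot: [0.0, 0.715, 0.7, 0.001]
wrist_force: [0.0, 0.9, -0.8]
opening: 0.0121
TCP cm [59.23 15.45  9.9 ] jaw deg -1.04 F [ 0.4  0.4 -0.4] open 0.0122 t 11.4 q [0.12 0.39 1.54 0.   1.21 0.13]
```

View pics/a8.png

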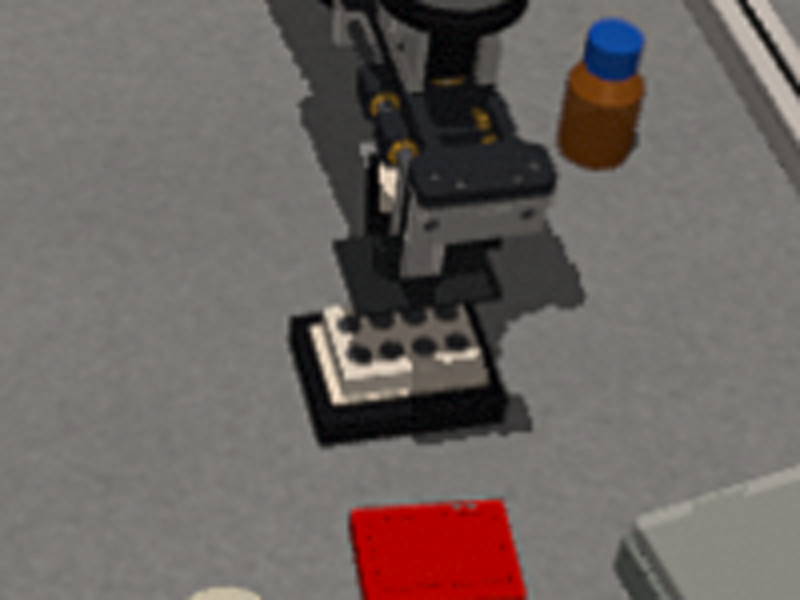

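```bash
python3 -m inch '[[0,0,-2.5,0,1],[0,0,-1.5,0,1],[0,0,-0.6,0,1],[0,0,-0.15,0,1],[0,0,0,0,1],[0,0,0,0,1]]'
python3 - <<'E'
from st import *
avg(5);  show("scene","pics/a9.png",(150,300,240,440),4)
E
```

```text
clock: 12.05
tool_pos: [0.5924, 0.1545, 0.0511]
tool_rot: [0.0, 0.713, 0.701, 0.0]
wrist_force: [-0.2, 0.9, -0.2]
opening: 0.0115
TCP cm [59.25 15.43  5.13] jaw deg -0.96 F [ 0.2  0.3 -0.6] open 0.0121 t 12.2 q [0.11 0.44 1.57 0.   1.12 0.13]
```

View pics/a9.png

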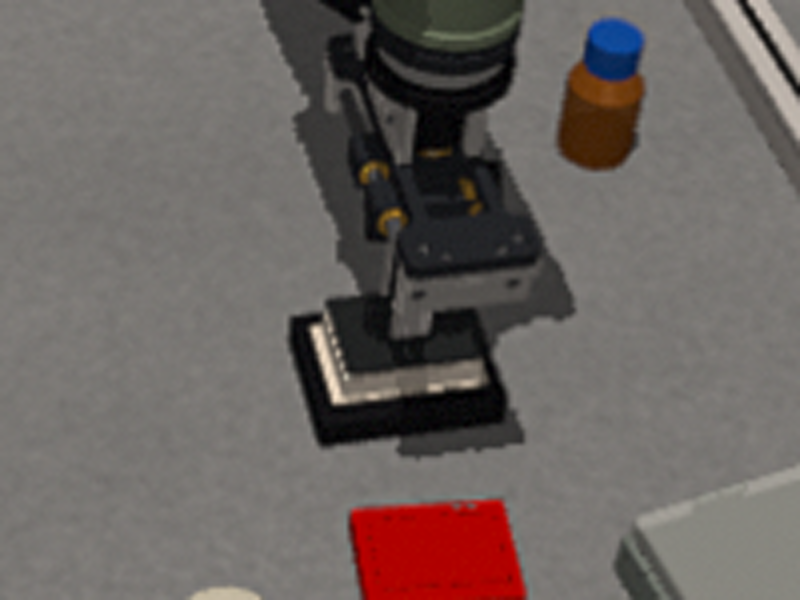

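```bash
python3 -m inch '[[0,0,-0.1,0,1],[0,0,-0.1,0,1],[0,0,0,0,1]]'
```

```text
clock: 12.6
tool_pos: [0.5925, 0.1541, 0.0501]
tool_rot: [0.0, 0.713, 0.701, 0.0]
wrist_force: [-2.1, -0.2, 5.0]
opening: 0.012
```

```bash
python3 -m inch '[[0,0,0,0,0.8],[0,0,0.1,0,0.6],[0,0,0,0,0.5],[0,0,0,0,0.4],[0,0,3,0,0.2],[0,0,4,0,0],[0,0,3,0,0],[0,0,0,0,0]]'
python3 -m inch '[[-2.2,2.3,0,0,0],[-2.2,2.3,0,0,0],[-2.2,2.3,0,0,0],[-2.2,2.3,0,0,0]]'
python3 - <<'E'
from st import *
avg(4);  show("scene","pics/b1.png",(150,300,290,490),4); show("top","pics/b1t.png",(130,270,100,300),4)
E
```

```text
clock: 13.27
tool_pos: [0.5974, 0.1548, 0.158]
tool_rot: [0.004, 0.713, 0.701, 0.006]
wrist_force: [1.6, 0.6, 0.6]
opening: 0.0619
clock: 13.6
tool_pos: [0.5028, 0.2466, 0.1492]
tool_rot: [-0.0, 0.713, 0.701, -0.0]
wrist_force: [0.5, 0.5, 0.2]
opening: 0.0887
TCP cm [50.09 24.84 14.9 ] jaw deg -0.83 F [-0.6  0.4 -0.1] open 0.0938 t 13.8 q [ 0.3   0.23  1.64 -0.    1.28  0.32]
```

View pics/b1.png

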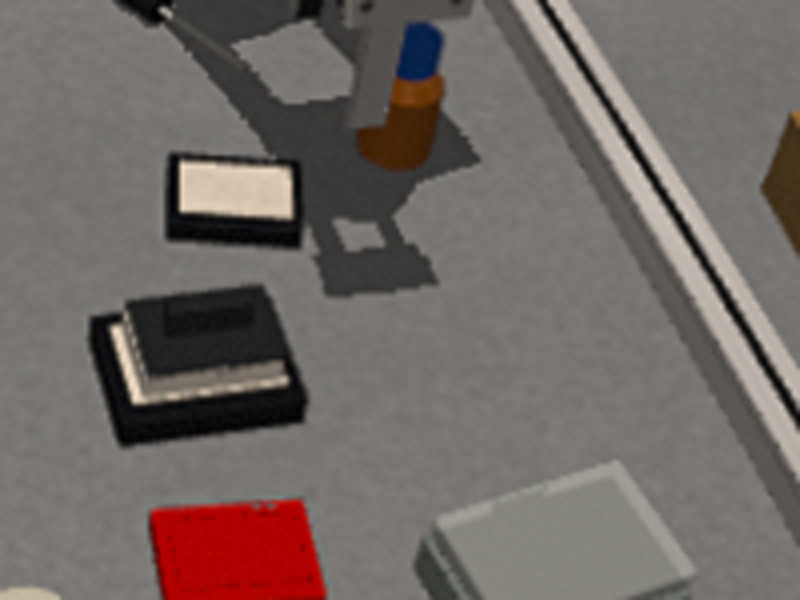

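View pics/b1t.png

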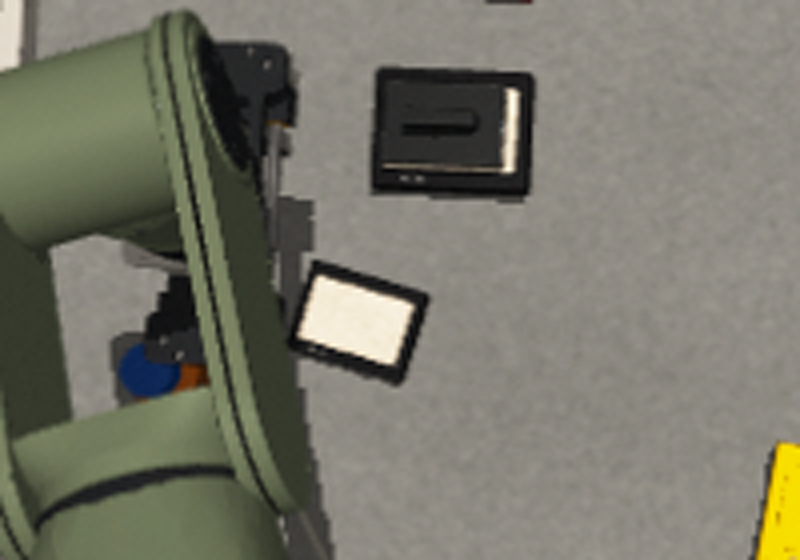

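```bash
python3 -m inch '[[-0.7,0.73,0,-0.115,0],[-0.7,0.73,0,-0.115,0],[-0.7,0.73,0,-0.115,0],[-0.7,0.73,0,-0.115,0],[-0.7,0.73,0,-0.115,0],[-0.7,0.73,0,-0.115,0],[-0.7,0.73,0,-0.115,0],[-0.7,0.73,0,-0.115,0]]'
python3 -m inch '[[-0.7,0.73,0,-0.115,0],[-0.7,0.73,0,-0.115,0],[-0.7,0.73,0,-0.115,0],[-0.6,0.73,0,-0.115,0],[0,0,0,0,0],[0,0,0,0,0]]'
python3 - <<'E'
from st import *
avg(5);  show("scene","pics/b2.png",(90,240,310,510),4); show("top","pics/b2t.png",(130,270,100,300),4)
E
```

```text
clock: 14.57
tool_pos: [0.449, 0.3038, 0.1497]
tool_rot: [0.0, 0.951, 0.308, 0.0]
wrist_force: [-1.0, -0.5, -0.6]
opening: 0.0939
clock: 15.07
tool_pos: [0.422, 0.3331, 0.1497]
tool_rot: [0.0, 0.996, 0.088, 0.0]
wrist_force: [0.2, -0.0, 0.3]
opening: 0.0942
TCP cm [42.19 33.3  14.97] jaw deg -79.98 F [-0.2  0.2  0.3] open 0.094 t 15.3 q [ 0.51  0.18  1.69 -0.    1.27  1.9 ]
```

View pics/b2.png

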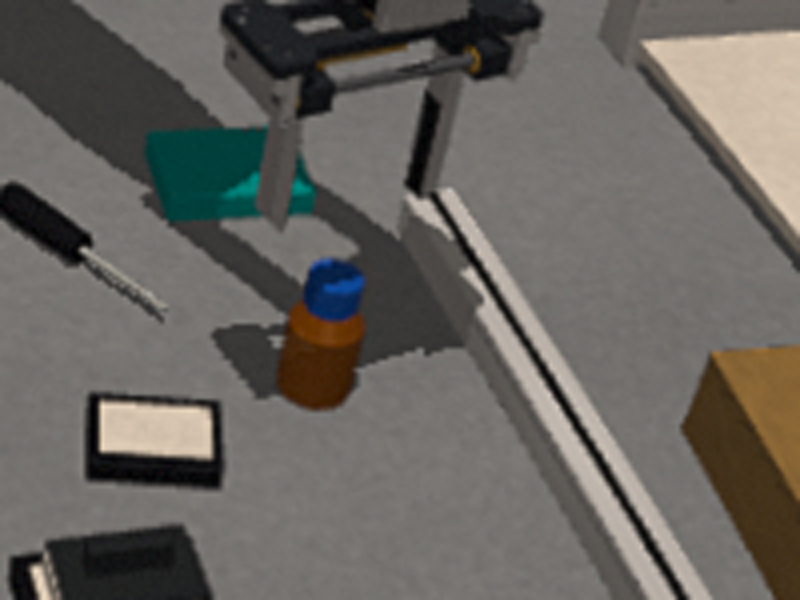

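View pics/b2t.png

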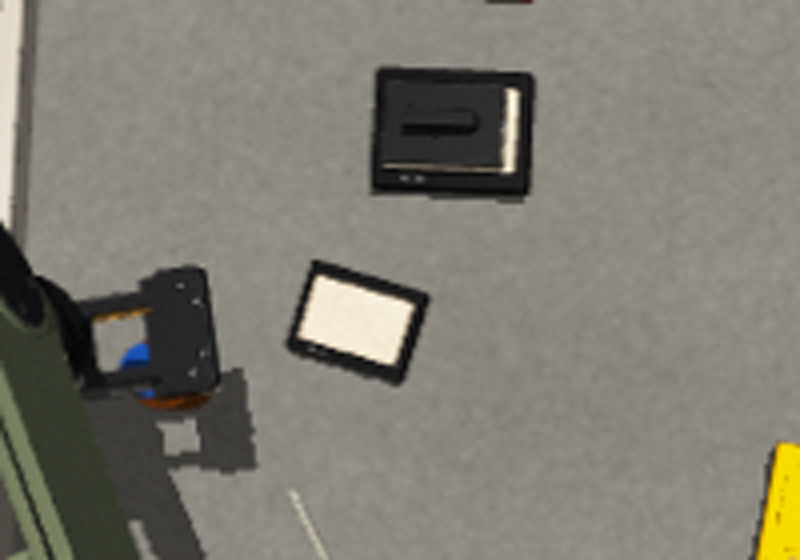

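```bash
python3 -m inch '[[-0.4,0.25,0,0,0],[0,0,-3,0,0],[0,0,-3,0,0],[0,0,-3,0,0],[0,0,-2.5,0,0],[0,0,-0.8,0,0],[0,0,0,0,0]]' 20
python3 - <<'E'
from st import *
avg(5);  show("scene","pics/b3.png",(120,220,330,450),5); show("top","pics/b3t.png",(190,270,100,200),5)
E
```

```text
clock: 16.0
tool_pos: [0.4146, 0.335, 0.0243]
tool_rot: [0.001, 0.996, 0.087, -0.003]
wrist_force: [-0.0, -0.5, 0.9]
opening: 0.0941
TCP cm [41.72 33.64  2.71] jaw deg -80.03 F [ 0.4 -0.3  0.2] open 0.0939 t 16.2 q [0.52 0.34 1.78 0.   1.02 1.91]
```

View pics/b3.png

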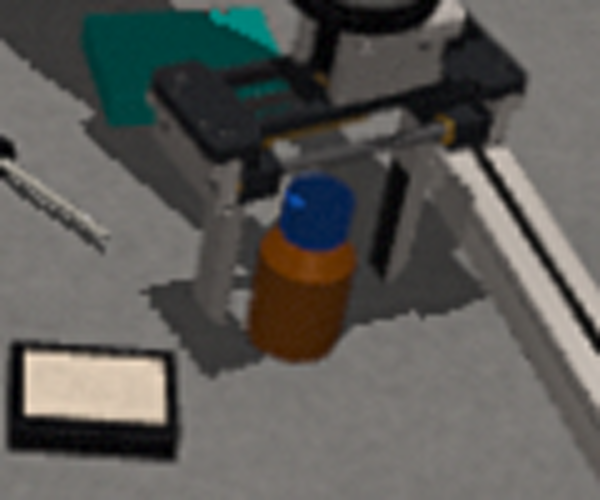

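View pics/b3t.png

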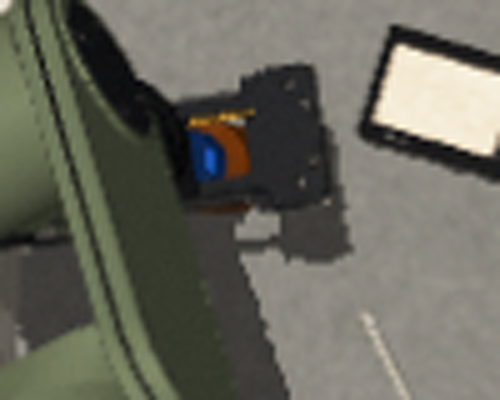

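```bash
python3 -m inch '[[0,0,0,0,0.3],[0,0,0,0,0.45],[0,0,0,0,0.6],[0,0,0,0,1],[0,0,0,0,1],[0,0,0,0,1],[0,0,0,0,1],[0,0,0,0,1]]' 25
python3 - <<'E'
from st import *
avg(5);  show("scene","pics/b4.png",(120,220,330,450),5)
E
```

```text
clock: 17.02
tool_pos: [0.417, 0.3364, 0.0268]
tool_rot: [-0.0, 0.996, 0.087, 0.0]
wrist_force: [1.3, 1.1, 0.4]
opening: 0.0496
TCP cm [41.7  33.64  2.68] jaw deg -80.05 F [ 0.2  1.  -0.3] open 0.0492 t 17.2 q [0.52 0.34 1.78 0.   1.02 1.91]
```

View pics/b4.png

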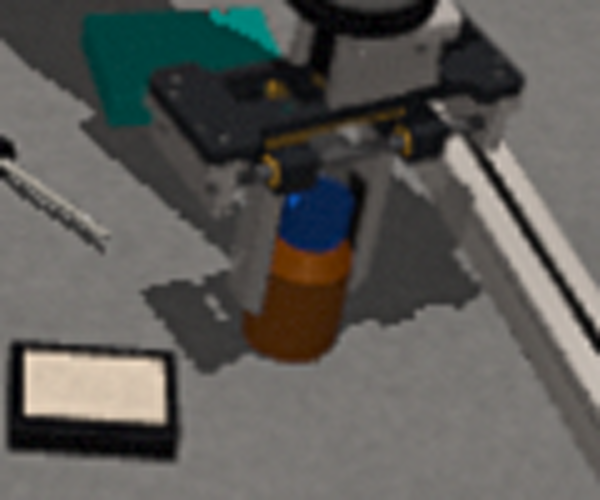

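```bash
python3 -m inch '[[0,0,1.5,0,1],[0,0,3,0,1],[0,-1,2,0,1],[0.4,-2,0,0,1],[0.5,-3.3,0,0,1],[0.5,-3.3,0,0,1],[0.5,-3.3,0,0,1],[0.5,-3.3,0,0,1]]' 30
python3 -m inch '[[0.5,-3.3,0,0,1],[0.5,-3.3,0,0,1],[0.5,-3.3,0,0,1],[0.5,-3.3,0,0,1],[0.5,-3.3,0,0,1],[0.5,-3.3,0,0,1],[0.5,-3.3,0,0,1],[0.5,-3.3,0,0,1]]'
python3 -m inch '[[0.1,-3.3,0,0,1],[0,-2.5,0,0,1],[0,-1.5,0,0,1],[0,0,0,0,1],[0,0,0,0,1]]'
python3 - <<'E'
from st import *
avg(5);  show("scene","pics/b5.png",(150,300,130,330),4)
E
```

```text
clock: 17.98
tool_pos: [0.4403, 0.1725, 0.0914]
tool_rot: [0.0, 0.996, 0.087, -0.001]
wrist_force: [0.4, 0.0, -1.7]
opening: 0.0487
clock: 18.65
tool_pos: [0.4803, -0.0915, 0.0914]
tool_rot: [-0.0, 0.996, 0.087, -0.001]
wrist_force: [1.1, -0.5, -2.1]
opening: 0.0496
clock: 19.07
tool_pos: [0.4813, -0.1632, 0.0913]
tool_rot: [-0.0, 0.996, 0.086, -0.001]
wrist_force: [-0.7, 0.3, -1.9]
opening: 0.0493
TCP cm [ 48.14 -16.21   9.13] jaw deg -80.04 F [-0.3  0.5 -1.8] open 0.049 t 19.3 q [-0.49  0.19  1.81  0.    1.14  0.9 ]
```

View pics/b5.png

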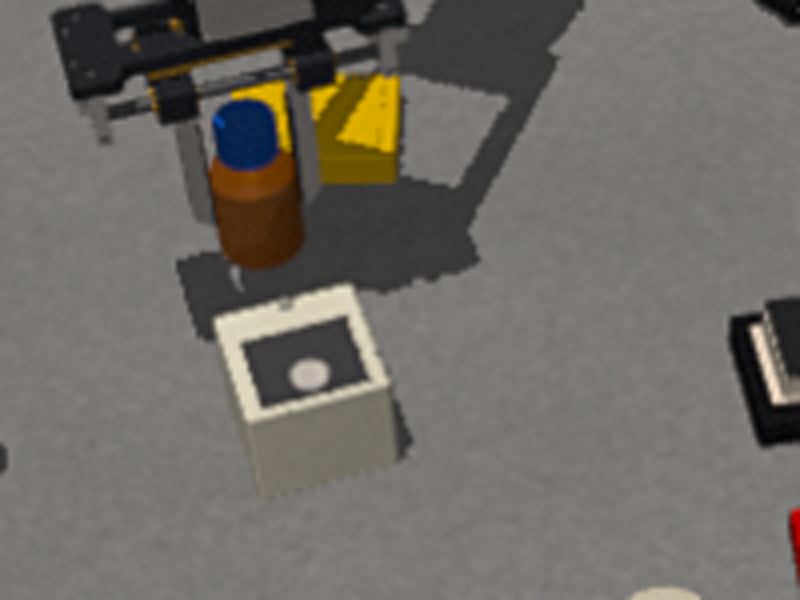

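```bash
python3 -m inch '[[0.05,-0.1,-2,0,1],[0,0,-2.5,0,1],[0,0,-1.4,0,1],[0,0,-0.4,0,1],[0,0,0,0,1],[0,0,0,0,1]]'
python3 - <<'E'
from st import *
avg(4)
E
python3 -m inch '[[0,0,-0.1,0,1],[0,0,0,0,1]]'
```

```text
clock: 19.87
tool_pos: [0.4831, -0.1636, 0.0292]
tool_rot: [0.0, 0.996, 0.087, 0.0]
wrist_force: [0.9, -0.7, -2.1]
opening: 0.0488
TCP cm [ 48.34 -16.39   2.95] jaw deg -80.01 F [ 0.5  0.  -1.6] open 0.0492 t 20.0 q [-0.5   0.29  1.84  0.    1.    0.9 ]
clock: 20.23
tool_pos: [0.4827, -0.1639, 0.028]
tool_rot: [0.0, 0.996, 0.087, 0.0]
wrist_force: [0.0, 0.1, -2.4]
opening: 0.0493
```

```bash
python3 -m inch '[[0,0,-0.1,0,1],[0,0,0,0,1],[0,0,0,0,1]]'
python3 -m inch '[[0,0,-0.1,0,1],[0,0,0,0,1],[0,0,0,0,1]]'
```

```text
clock: 20.48
tool_pos: [0.4825, -0.1639, 0.0268]
tool_rot: [0.0, 0.996, 0.087, -0.0]
wrist_force: [0.4, 0.5, -1.9]
opening: 0.0492
clock: 20.73
tool_pos: [0.4826, -0.1639, 0.0267]
tool_rot: [-0.0, 0.996, 0.087, -0.0]
wrist_force: [-2.6, 1.4, 5.7]
opening: 0.0492
```

```bash
python3 -m inch '[[0,0,0,0,0.4],[0,0,0,0,0.2],[0,0,0,0,0],[0,0,0,0,0],[0,0,0,0,0],[0,0,0,0,0],[0,0,3,0,0],[0,0,3.5,0,0]]'
python3 -m inch '[[0,0,3.5,0,0],[0,0,3,0,0],[0,0,0.5,0,0]]'
python3 - <<'E'
from st import *
avg(4);  show("scene","pics/b6.png",(130,300,80,330),3)
E
```

```text
clock: 21.4
tool_pos: [0.4795, -0.1622, 0.0883]
tool_rot: [-0.002, 0.996, 0.087, -0.004]
wrist_force: [0.1, -0.1, -0.2]
opening: 0.0939
clock: 21.65
tool_pos: [0.4864, -0.1658, 0.1672]
tool_rot: [0.003, 0.996, 0.087, 0.005]
wrist_force: [0.2, -0.3, 0.4]
opening: 0.0942
TCP cm [ 48.46 -16.49  16.4 ] jaw deg -80.04 F [ 0.6  0.2 -0.1] open 0.0939 t 21.8 q [-0.5   0.11  1.75 -0.    1.28  0.9 ]
```

View pics/b6.png

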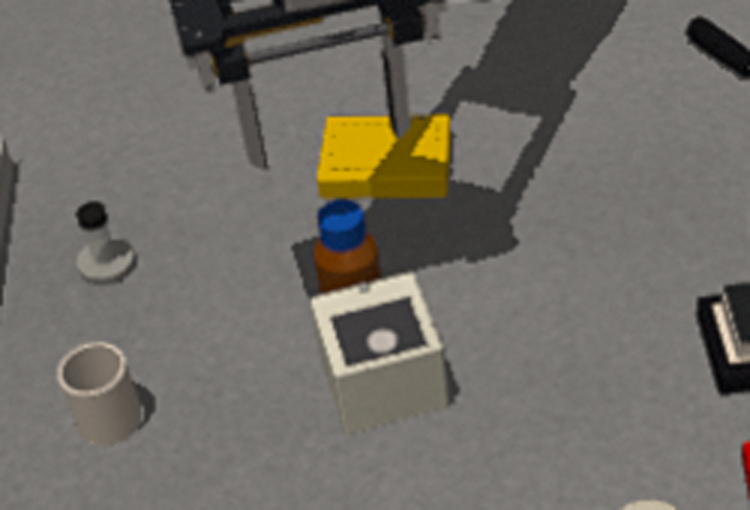

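```bash
python3 -m inch '[[0.77,-1.57,0,0.116,0],[0.77,-1.57,0,0.116,0],[0.77,-1.57,0,0.116,0],[0.77,-1.57,0,0.116,0],[0.77,-1.57,0,0.116,0],[0.77,-1.57,0,0.116,0],[0.77,-1.57,0,0.116,0],[0.77,-1.57,0,0.116,0]]'
python3 -m inch '[[0.77,-1.57,-1,0.116,0],[0.77,-1.57,-1,0.116,0],[0.77,-1.57,-1,0.116,0],[0.77,-1.57,-1,0.116,0],[0,0,0,0,0],[0,0,0,0,0]]'
python3 - <<'E'
from st import *
avg(5);  show("scene","pics/c1.png",(180,300,50,210),5)
show("top","pics/c1t.png",(100,270,250,450),4)
E
```

```text
clock: 22.57
tool_pos: [0.543, -0.2892, 0.1575]
tool_rot: [-0.003, 0.851, 0.526, -0.001]
wrist_force: [-0.0, -0.8, 0.2]
opening: 0.0937
clock: 23.07
tool_pos: [0.5731, -0.3512, 0.117]
tool_rot: [-0.003, 0.71, 0.704, -0.0]
wrist_force: [0.8, 0.2, 0.0]
opening: 0.0944
TCP cm [ 57.41 -35.11  11.93] jaw deg -0.4 F [ 0.2 -0.  -0.2] open 0.0941 t 23.3 q [-0.68  0.48  1.36  0.    1.3  -0.67]
```

View pics/c1.png

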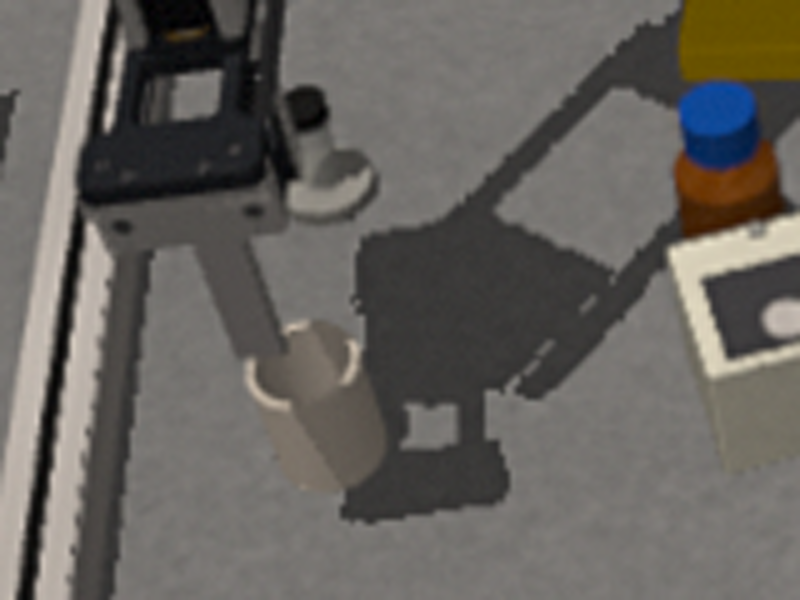

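View pics/c1t.png

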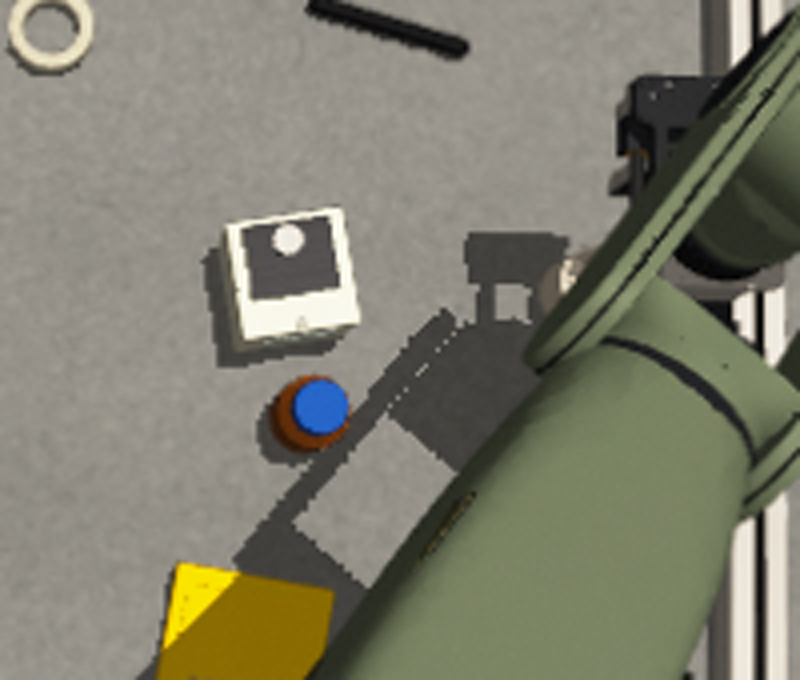

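```bash
python3 -m inch '[[0.27,-0.25,0,0,0],[0,0,-2.5,0,0],[0,0,-3,0,0],[0,0,-2.8,0,0],[0,0,-1.1,0,0],[0,0,0,0,0],[0,0,0,0,0]]' 12
python3 - <<'E'
from st import *
avg(5);  show("scene","pics/c2.png",(180,300,50,210),5)
E
```

```text
clock: 24.0
tool_pos: [0.5777, -0.3547, 0.0268]
tool_rot: [-0.0, 0.709, 0.705, -0.0]
wrist_force: [0.3, -0.8, -0.2]
opening: 0.0939
TCP cm [ 57.89 -35.57   2.87] jaw deg -0.29 F [-0.  -0.2  0.3] open 0.0939 t 24.2 q [-0.68  0.59  1.4   0.    1.15 -0.67]
```

View pics/c2.png

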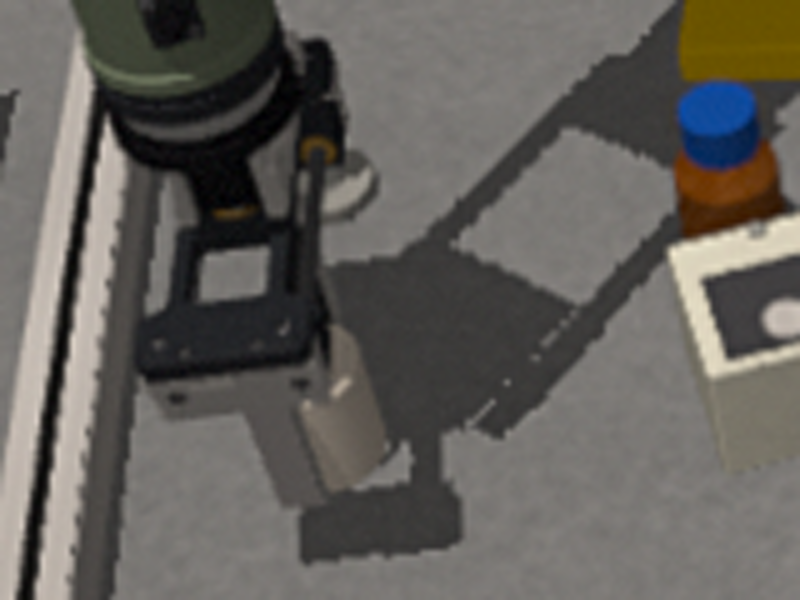

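```bash
python3 - <<'E'
from h import *
im,_=get_image("scene"); k=5; big=cv2.resize(im,None,fx=k,fy=k,interpolation=cv2.INTER_CUBIC)
a=np.linspace(0,6.28,60)
for y,c in ((-.350,(0,255,0)),(-.356,(255,0,0))):
  for z in (0,.06):
    cv2.polylines(big,[np.int32((w2p("scene",np.c_[.577+.025*np.cos(a),y+.025*np.sin(a),0*a+z])+.5)*k)],True,c,1)
for y in (-.3637,-.3477): cv2.polylines(big,[np.int32((w2p("scene",[[.6385,y,.0287],[.6385,y,.07]])+.5)*k)],False,(255,255,0),1)
cv2.imwrite("pics/c3.png",big[180*k:300*k,50*k:210*k][:,:,::-1])
E
```

```text
(no output)
```

View pics/c3.png

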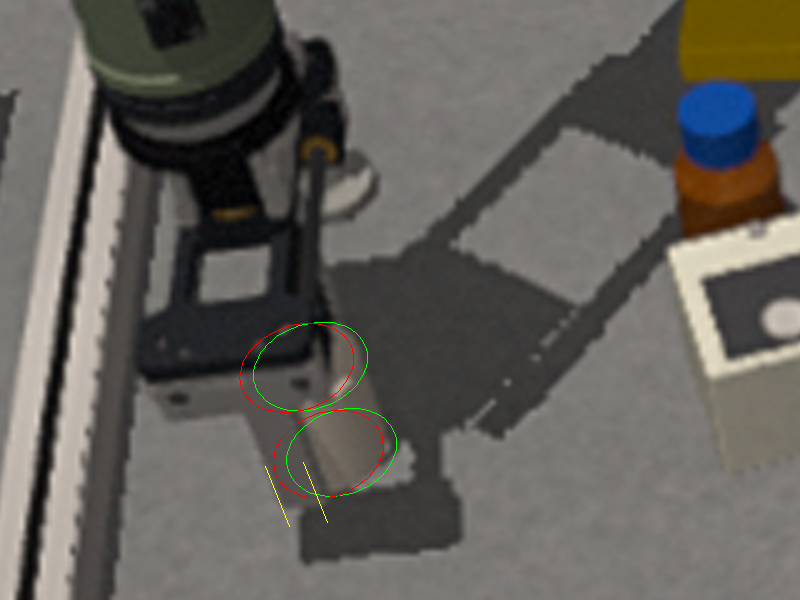

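```bash
python3 -m inch '[[0,0,-0.2,0,0.3],[0,0,0,0,0.45],[0,0,0,0,0.6],[0,0,0,0,1],[0,0,0,0,1],[0,0,0,0,1],[0,0,0,0,1],[0,0,0,0,1]]' 15
python3 - <<'E'
from st import *
avg(5);  show("scene","pics/c4.png",(180,300,50,210),5)
E
```

```text
clock: 25.02
tool_pos: [0.5775, -0.3547, 0.0248]
tool_rot: [-0.0, 0.709, 0.705, -0.0]
wrist_force: [-0.9, 0.4, 1.0]
opening: 0.049
TCP cm [ 57.75 -35.47   2.47] jaw deg -0.29 F [-0.4  0.4  0.4] open 0.0488 t 25.2 q [-0.68  0.6   1.4  -0.    1.15 -0.67]
```

View pics/c4.png

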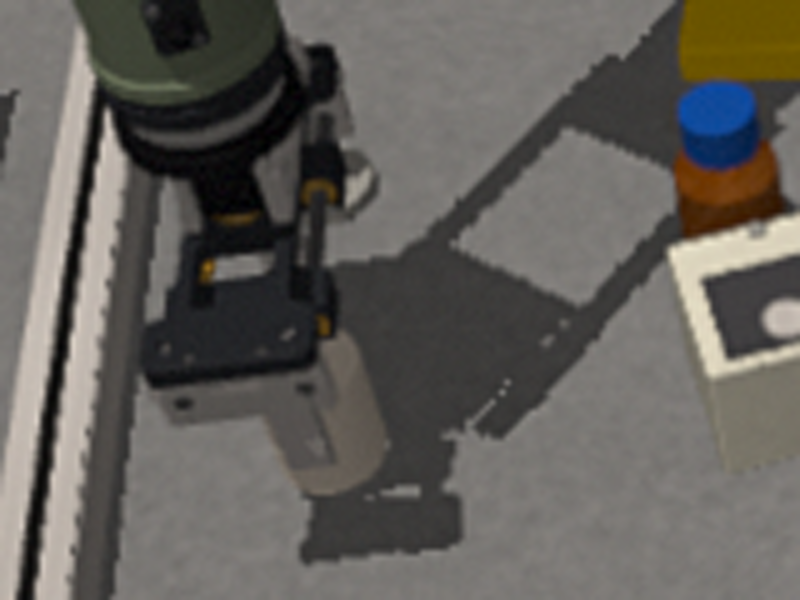

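```bash
python3 -m inch '[[0,0,1.5,0,1],[0,0,3,0,1],[0,0,3.5,0,1],[0,0,3,0,1],[0,1,1,0,1],[0.1,2,0,0,1],[0.1,3,0,0,1],[0.1,3.2,0,0,1]]' 18
python3 -m inch '[[0.1,3.2,0,0,1],[0.1,3.2,0,0,1],[0.1,3.2,0,0,1],[0.1,3.2,0,0,1],[0.1,3.2,0,0,1],[0.1,3.2,0,0,1],[0.1,3.2,0,0,1],[0.1,3.2,0,0,1]]'
python3 -m inch '[[0.1,2.5,0,0,1],[0.1,1.6,0,0,1],[0,1,0,0,1],[0,0,0,0,1],[0,0,0,0,1]]'
python3 - <<'E'
from st import *
avg(5);  show("scene","pics/c5.png",(130,300,180,400),3.5)
E
```

```text
clock: 25.98
tool_pos: [0.5802, -0.2618, 0.1448]
tool_rot: [-0.0, 0.71, 0.705, 0.0]
wrist_force: [0.1, 0.4, -1.3]
opening: 0.049
clock: 26.65
tool_pos: [0.5875, -0.0043, 0.1443]
tool_rot: [-0.001, 0.709, 0.705, -0.0]
wrist_force: [0.1, -0.6, -0.7]
opening: 0.0488
clock: 27.07
tool_pos: [0.5901, 0.0445, 0.1445]
tool_rot: [-0.0, 0.709, 0.706, -0.0]
wrist_force: [-0.6, -0.1, -1.0]
opening: 0.0487
TCP cm [59.04  4.35 14.46] jaw deg -0.33 F [-0.2 -0.1 -0.7] open 0.0491 t 27.3 q [-0.07  0.3   1.56 -0.    1.28 -0.07]
```

View pics/c5.png

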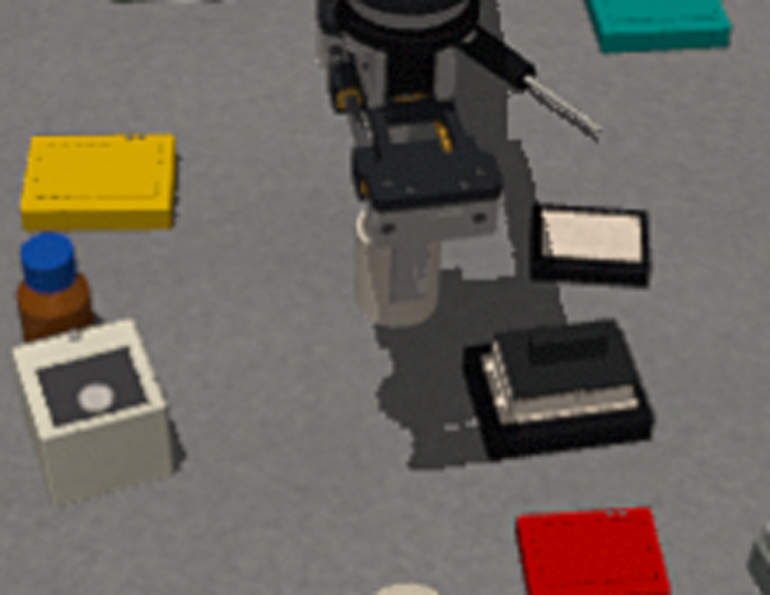

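```bash
python3 -m inch '[[0,0.1,-3,0,1],[0,0,-3.5,0,1],[0,0,-3,0,1],[0,0,-1.7,0,1],[0,0,-0.5,0,1],[0,0,0,0,1],[0,0,0,0,1]]'
python3 - <<'E'
from st import *
avg(4)
E
python3 -m inch '[[0,0,-0.1,0,1],[0,0,0,0,1]]'
```

```text
clock: 27.95
tool_pos: [0.5913, 0.0448, 0.0282]
tool_rot: [0.0, 0.709, 0.705, 0.0]
wrist_force: [0.2, -0.2, -1.4]
opening: 0.0488
TCP cm [59.18  4.49  2.88] jaw deg -0.32 F [ 0.2  0.3 -0.8] open 0.0491 t 28.1 q [-0.07  0.44  1.63  0.    1.07 -0.06]
clock: 28.32
tool_pos: [0.591, 0.0452, 0.0272]
tool_rot: [0.0, 0.709, 0.705, 0.0]
wrist_force: [-0.7, -0.5, -0.7]
opening: 0.0492
```

```bash
python3 -m inch '[[0,0,-0.15,0,1],[0,0,0,0,1],[0,0,0,0,1]]'
python3 -m inch '[[0,0,-0.1,0,1],[0,0,0,0,1],[0,0,0,0,1]]'
```

```text
clock: 28.57
tool_pos: [0.5905, 0.0453, 0.0252]
tool_rot: [-0.0, 0.709, 0.705, -0.0]
wrist_force: [0.2, -0.3, -1.1]
opening: 0.0491
clock: 28.82
tool_pos: [0.5908, 0.0453, 0.0246]
tool_rot: [0.0, 0.709, 0.705, 0.0]
wrist_force: [-0.5, 0.4, 2.6]
opening: 0.0489
```

Contact; release, rise and back off clear of the view.

```bash
python3 -m inch '[[0,0,0,0,0.4],[0,0,0,0,0.2],[0,0,0,0,0],[0,0,0,0,0],[0,0,0,0,0],[0,0,0,0,0],[0,0,3,0,0],[0,0,4,0,0]]'
python3 -m inch '[[0,0,4,0,0],[0,0,4,0,0],[0,0,3,0,0],[-2,2,0,0,0],[-3,3,0,0,0],[-3,3,0,0,0],[-3,3,0,0,0],[-3,3,0,0,0]]'
python3 -m inch '[[-1,4,0,0,0],[-1,4,0,0,0],[0,4,0,0,0],[0,4,0,0,0],[0,2,0,0,0],[0,0,0,0,0]]'
python3 - <<'E'
from st import *
avg(3);  show("scene","pics/d1.png",(100,300,80,420),2.3); show("top","pics/d1t.png",(120,270,180,430),3)
E
```

```text
clock: 29.48
tool_pos: [0.5863, 0.0455, 0.0903]
tool_rot: [-0.004, 0.709, 0.705, -0.004]
wrist_force: [0.1, -0.2, 0.3]
opening: 0.0936
clock: 30.15
tool_pos: [0.4513, 0.184, 0.2044]
tool_rot: [0.0, 0.709, 0.705, 0.0]
wrist_force: [1.4, 0.9, -0.9]
opening: 0.0942
clock: 30.65
tool_pos: [0.432, 0.367, 0.2043]
tool_rot: [-0.001, 0.707, 0.707, 0.001]
wrist_force: [-0.8, -0.6, 0.6]
opening: 0.0938
TCP cm [43.22 36.5  20.41] jaw deg -0.09 F [-0.4 -0.8  0.1] open 0.094 t 30.8 q [ 0.55  0.19  1.57 -0.    1.39  0.55]
```

View pics/d1.png

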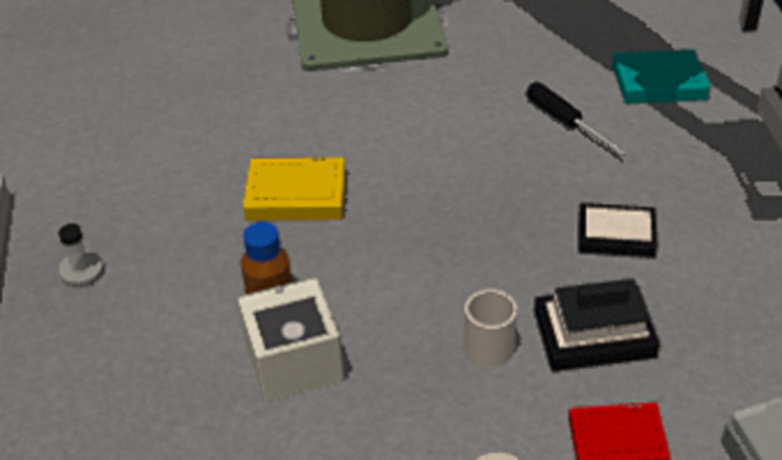

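View pics/d1t.png

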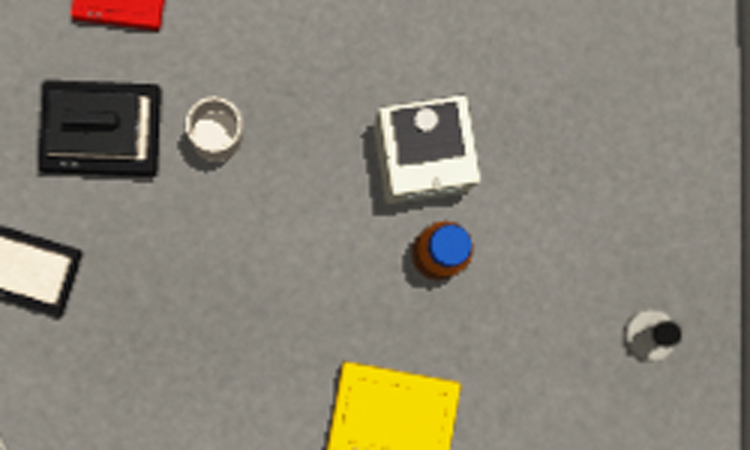

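```bash
python3 - <<'E'
from h import *
def R(a): a=np.radians(a); return np.array([[np.cos(a),-np.sin(a)],[np.sin(a),np.cos(a)]])
pan=np.array([.592,.154]);pa=-1; pu=np.array([.5758,-.147]);ua=9.8
a=np.linspace(0,6.28,60)
def circ(c,r,z): return np.c_[c[0]+r*np.cos(a),c[1]+r*np.sin(a),0*a+z]
def box(c,ang,lx,ly,z): q=np.array([[1,1],[1,-1],[-1,-1],[-1,1]])*[lx/2,ly/2]@R(ang).T+c; return np.c_[q,np.full(4,z)]
be=pan+R(pa)@[0,-.11]; bo=pu+R(ua)@[-.095,0]
S=[circ(be,.025,.06),circ(be,.025,0),circ(bo,.018,.094),circ(bo,.025,0),box(pan,pa,.056,.082,.048),box(pan,pa,.012,.05,.07),box(pan,pa,.084,.11,.024),box(pu,ua,.08,.08,.07)]
T=[]
for n,(v0,v1,u0,u1) in (("top",(130,230,190,350)),("scene",(180,280,170,380))):
    im,d=get_image(n);k=5 if n=="top" else 3.8
    big=cv2.resize(im,None,fx=k,fy=k,interpolation=cv2.INTER_CUBIC)
    for s in S: cv2.polylines(big,[np.int32((w2p(n,s)+.5)*k-.5)],True,(0,255,0),1)
    cv2.imwrite(f"pics/e_{n}.png",big[int(v0*k):int(v1*k),int(u0*k):int(u1*k)][:,:,::-1])
im,_=get_image("top"); o=np.load("t0.npz")["im"]
print("stand diff",np.abs(im[215:250,380:415].astype(int)-o[215:250,380:415]).mean(), "bg",np.abs(im[240:260,350:380].astype(int)-o[240:260,350:380]).mean())
E
```

```text
stand diff 1.1248979591836734 bg 1.1266666666666667
```

View pics/e_top.png

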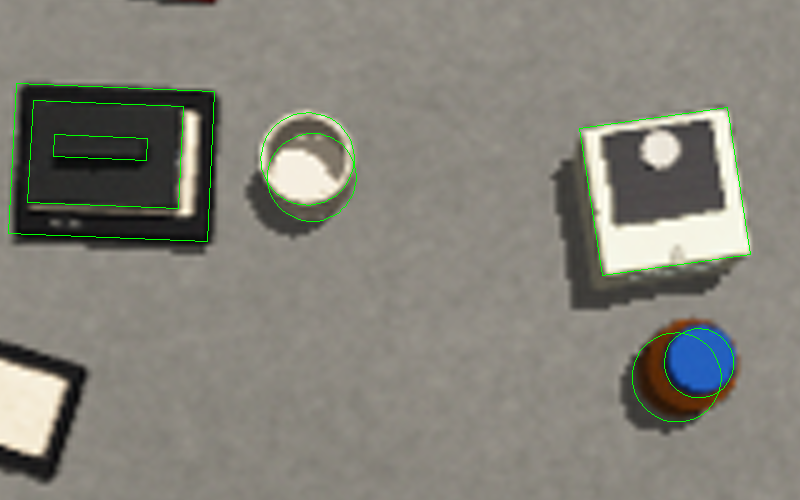

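View pics/e_scene.png

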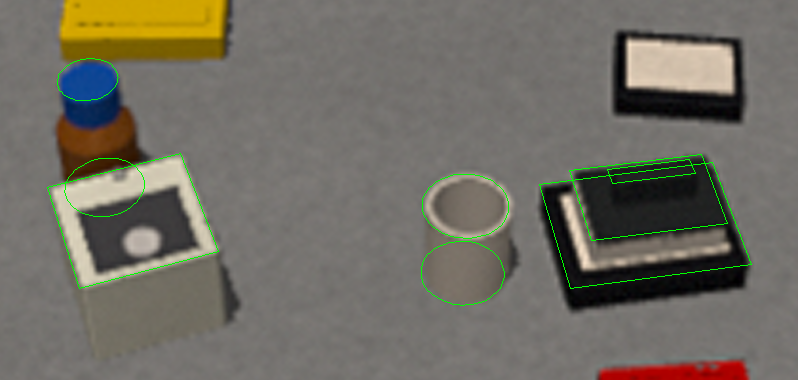

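```bash
python3 -c "
from cell import *
print(hand_in())"
```

```text
the job is handed in; nothing more can be done
None
```

The deck is set out and handed in at about 31 s. `hand_in()` gives no verdict, so what follows rests on my own checks.

- **Plate:** on the larger black light panel. Its wells put the centre about 1 mm from the panel's, and square to within 1°.
- **Lid:** on the plate. In both cameras its slab outline lies within about 3 mm of the ideal position.
- **Beaker:** at the middle of the panel's pump-facing side, with a gap of about 30 mm.
- **Bottle:** in front of the pump, centred, with a gap of about 30 mm. Beaker and bottle are within about 3 mm of the ideal outlines and upright.
- **Cartridge:** not moved. Its image patch differs from the one at the start only by noise.

**Disagreements:**
- The two cameras differ by 1–3 mm, about their stated calibration.
- The network's first choice for the panel was the turquoise box, so I chose the panel by its description.
- In the scene camera the lid's ridge sits slightly below the projected outline, while the slab edges fit.

The arm ended clear of everything, with the gripper open.

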